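# Release the ratchet clamp and take out the mended tile

## Task

The glue in the mended tile has set, so free it from the ratchet bar clamp: flip the red pawl right over, off the rack, until it stays leaning the other way, then slide the moving jaw all the way back to its stop. Draw the tile out from under the fixed jaw's lip without wrenching it against the clamp, lift it out and lay it down gently, painted face up and flat on the floor of the green tray beside the small black box. Leave the pawl flipped and the jaw open, and leave the trays, the black box and the brown glue bottle where they are.

Things in the scene. Friction and masses are not known exactly. Their poses are not given: they have to be found in the camera images.
- clamp: Ratchet bar clamp, 340 mm long, screwed to the bench. Origin on the bench under mid-beam; x runs along the beam from the fixed jaw to the rack, z up. Beam 26 mm wide, top at z = 40 mm; cork bed for the tile at z = 42 mm; saw teeth up to z = 45 mm from x = 22 to 166 mm; end plate at x = 172 mm, 50 mm high; feet 100 mm wide, 16 mm high, at x = -146 and 156 mm.
- fixed_lip (a point): Middle of the free edge of the fixed jaw's lip (clamp x = -119.5 mm), at the lip's underside, z = 60.5 mm. The lip overlaps the tile's end by about 5 mm, 2.5 mm above its face. The jaw is 48 mm wide, its top at z = 71 mm, its upright face 6 mm behind this edge. Axes as the clamp's.
- jaw (a joint): How far the moving jaw has slid back along the clamp's +x: 0 closed on the tile, 0.060 m at its back stop. Stays where it is left (about 3 N of friction). With the pawl down on the rack it moves back at most 4 mm; with the pawl flipped it slides freely. Its lip over the tile is like the fixed jaw's.
- jaw_grip (a point): Where to grip the moving jaw: centre of its grey upright block, 28 mm along the clamp's x, 44 mm wide along the clamp's y (flat sides to pinch), at z = 83 mm, its top at z = 98 mm. The jaw's body runs on 64 mm behind this point (+x), 44 mm wide, top at z = 57 mm. Axes as the clamp's.
- pawl (a joint): Angle of the red pawl about its hinge: about 0 when it rests by its own weight on the rack, growing as its free end is lifted up and over towards the jaw block (clamp's -x); 2.56 rad flipped fully over, 25 degrees past upright, against its stop, where its weight keeps it. Upright at about 2.12 rad: let go before that it falls back on the rack.
- pawl_hinge (a point): The pawl's hinge axis, along the clamp's y, at z = 66 mm, 56 mm behind jaw_grip along the clamp's +x, between two lugs that rise to z = 76 mm. It rides with the moving jaw.
- pawl_pin (a point): Centre of the steel cross pin in the pawl's free end: 10 mm thick, 48 mm long along the clamp's y, past both sides of the beam, so its ends can be pinched from above astride the beam; it turns between the pads. From the hinge, in clamp x, z: (+32, -13) mm with the pawl down (z = 53 mm), (-20, +28) mm flipped (z = 94 mm), on an arc of radius 34.5 mm.
- tile_center (a point): Centre of the terracotta tile: 110 mm along its x, 60 along its y, 16 thick, 0.2 kg; z out of the painted face. It lies in the clamp along the clamp's x, centre at z = 50 mm, its ends under the jaws' lips, its long sides overhanging the beam by 17 mm, free to be pinched. With the jaw back, draw it about 12 mm along the clamp's +x to clear the fixed lip.
- tray_green: Green plastic tray, loose, 300 mm along its x, 220 along its y, 50 high; walls and floor 4 mm thick, a 12 mm rim outside. Origin under the centre of its floor. It stands left or right of the clamp. A black box stands in its +x half; the rest is empty (tray x from -146 to +35 mm).
- tray_yellow: Yellow plastic tray, same size, loose, on the other side of the clamp, holding another black box and sherds. Origin under the centre of its floor. Not to be used.
- box_green: Small open black box, 75 x 55 x 25 mm, loose, in the green tray. Origin under its centre. Leave it alone.
- glue: Brown glue bottle with black cap, 52 mm across, 105 mm tall, standing loose beyond the clamp. Origin under its centre. Leave it alone.
Things that resemble listed ones, but are neither listed nor needed, are in the scene too. What is shaped like the part that bears tile_center but blue or turquoise is not meant.

How it is judged:
By the outcome, as a careful person would: the job done as asked, in the order asked, and still so for the second after the job is handed in, with the robot touching nothing.
It also fails if it takes over 70 s, if anything falls off the work surface, if the arm or the gripper's body presses on something with over 40 N, if the wrist force passes 120 N, or if a joint passes its speed limit or range.

## Robot

A 7-joint arm with a two-finger parallel gripper is mounted at the origin on the work surface. World frame = base frame: x ahead of the robot, y to its left, z up, the work surface at z = 0. Lengths are in mm, angles in rad, forces in N, time in s.
With the tool pointing down it reaches from about 425 to 925 mm from the base axis. Payload 6.8 kg.
Tool frame: the origin (TCP) lies at the very end of the fingers, on their centre line; the grasp point (between the pads) lies 19 mm behind it; z points along the fingers, y is the direction in which the jaws open and shut (so a half turn about z gives the same grasp; the last joint's range is limited). The gripper opens to 88 mm and grips with 3 to 60 N. Pads are 20 mm wide; open, the fingers measure 115 mm over their backs; the gripper's body (75 mm by 178 mm) begins 61 mm behind the grasp point.
Start: joints at [-1.36, 0.477, 0.022, 1.555, -0.011, 1.109, -0.083], TCP at [211.56, 641.007, 222.664] pointing down, gripper open.
Joint ranges: [-2.96, 2.96], [-0.34, 2.1], [-1.41, 1.46], [0.24, 2.44], [-1.37, 4.51], [0.17, 1.92], [-2.96, 2.96]. Speed limits (rad/s): [2.39, 2.39, 3.14, 3.14, 3.14, 3.14, 3.14].

## Interface

Orientations are given as [roll, pitch, yaw] about the fixed x, y, z axes, in that order (R = Rz(yaw) Ry(pitch) Rx(roll)).
In Python, from plant import env, snapshot, order gives the robot as it stands.
- The arm moves only by the tool play_rows, never from a script. Its argument "rows" is a list of rows, each a list of 3 entries, a list of its own where there are three numbers: the shift along the tool's x, y, z in m, then the turn, a rotation vector about the tool's x, y, z in degrees, then the opening in per cent of the stroke, from 0 (shut) to 100 (fully open). A call has 1 to 10 rows; each row shifts and turns the commanded pose from where the row before left it, along the tool's axes as they then stand; what a row does not reach is not made up. A row lasts 1/12 s, in which the tool goes at most 41.7 mm and 7.16 degrees, less where a joint would pass 70% of its speed; a pose out of reach is approached as far as the arm can. A call with a gripper value outside its range is refused whole. The fingers move at their own pace and stop on an object; "grip_force" is the grip in N (left out, the last holds). Time passes only in rows, so rows that do not move let the fingers close. It gives the time, the measured TCP pose, the force and the opening at its end, in the units of the state.
- env.get_state(): the state, without advancing time (a new reading comes with each control period).
- snapshot(name): name is "scene" or "side" or "wrist"; returns a dict with "img" (384x512x3 uint8, blue, green, red), "depth" (384x512 float32, mm along the optical axis (not along the pixel's ray), 0 where there is no reading), "camera_matrix" (3x3 intrinsics, pixels), "T" (4x4, takes a point from camera to world coordinates). Camera axes: x right, y down, z forward; pixel columns grow to the right and rows downward; lengths in mm; the calibration is good to about 2 mm. A picture is of the moment at which its call begins.
- order.finish_job(): hands the job in, once; it reports no verdict.
The state is a dict: "time_s": time; "joints": joint angles; "qvel": joint speeds; "joint_efforts": joint torques, N m; "ee_pos": TCP position; "tcp_rot": TCP orientation; "wrist_force": force on the tool from outside, world axes, zero at the start; "moment": the same for the moment, N m; "grip_width": opening from 0.0 (shut) to 1.0 (fully open).
Only numpy, scipy, OpenCV 4.12 (cv2) and the standard library are available. Lean on these libraries where they do the work, as an engineer would, in place of code of your own. Each camera call takes 0.05 s, during which the arm holds its last target.

## Working session

There is one attempt and no reset: what is moved stays moved. The work goes in short steps, Python scripts to look and compute and a tool call to move; the robot and the scene stay as the last step left them, time stands still between calls to the robot, and variables do not carry over. Pictures are saved under pics/ and viewed, and the job is handed in when it is done.

Besides the shell and the picture viewer there is one more tool, called by a JSON object that holds its "op" and its "data", one argument or row to a line. play_rows: Moves the arm, as the interface text tells. Its arguments: {"type":"object","properties":{"rows":{"type":"array"},"grip_force":{"type":"number"}},"required":["rows"]}

```bash
ls; mkdir -p pics; python3 - <<'E'
from plant import env, snapshot, order
import cv2
s=env.get_state()
print(s)
for n in ["scene","side","wrist"]:
    d=snapshot(n); cv2.imwrite(f"pics/{n}0.png",d["img"]); print(n,d["camera_matrix"],d["T"])
    import numpy as np; np.savez(f"{n}0.npz",**d)
E
```

```text
pics
{'time_s': 0.0, 'joints': array([-1.36012324,  0.477772  ,  0.02233822,  1.55638074, -0.01147171,
        1.1093126 , -0.0831161 ]), 'qvel': array([ 1.43015737e-04, -1.37515652e-03,  1.40107566e-03, -5.08789683e-05,
        4.97852294e-04,  2.54346845e-04,  2.50486447e-05]), 'joint_efforts': array([-9.23745538e-04, -5.82837725e+01,  1.53410330e+00, -2.72616059e+01,
       -5.42932714e-02,  1.68511737e-02,  1.66304885e-04]), 'ee_pos': array([211.38603379, 640.44447421, 221.73040447]), 'tcp_rot': array([-3.13985485e+00,  1.52561874e-04,  2.82283988e+00]), 'wrist_force': array([-1.17953987,  0.52402704, -0.16223661]), 'moment': array([-0.01618801,  0.01631161, -0.01634856]), 'grip_width': 0.998989922928413}
scene [[433.24174249   0.         253.11624061]
 [  0.         433.24174249 195.42641447]
 [  0.           0.           1.        ]] [[-6.54885534e-01  6.24789288e-01 -4.25162654e-01  1.00140783e+03]
 [ 7.55726521e-01  5.42561921e-01 -3.66747853e-01  3.74204591e+02]
 [ 1.53693650e-03 -5.61484557e-01 -8.27485789e-01  9.77502119e+02]
 [ 0.00000000e+00  0.00000000e+00  0.00000000e+00  1.00000000e+00]]
side [[459.62952795   0.         252.54590555]
 [  0.         459.62952795 192.35457752]
 [  0.           0.           1.        ]] [[-9.97838776e-01 -3.16491499e-02  5.75856685e-02  5.09800399e+02]
 [-6.38292584e-02  6.75014307e-01 -7.35038442e-01  9.36822611e+02]
 [-1.56078083e-02 -7.37125510e-01 -6.75575591e-01  9.23165451e+02]
 [ 0.00000000e+00  0.00000000e+00  0.00000000e+00  1.00000000e+00]]
wrist [[332.40985626   0.         252.80582301]
 [  0.         332.40985626 189.12082584]
 [  0.           0.           1.        ]] [[ 3.13919301e-01  9.16316749e-01  2.48632836e-01  1.43759060e+02]
 [ 9.49448993e-01 -3.02652014e-01 -8.33568676e-02  6.62952344e+02]
 [-1.13206531e-03  2.62231525e-01 -9.65004324e-01  3.83973666e+02]
 [ 0.00000000e+00  0.00000000e+00  0.00000000e+00  1.00000000e+00]]
```

View pics/scene0.png

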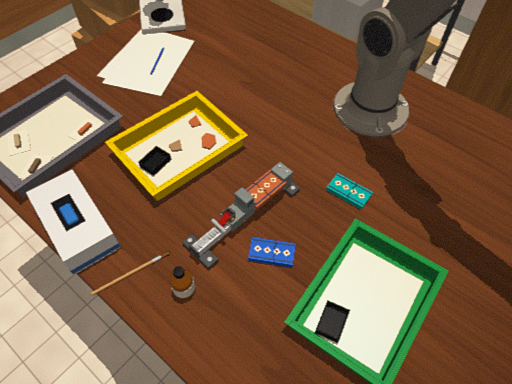

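View pics/side0.png

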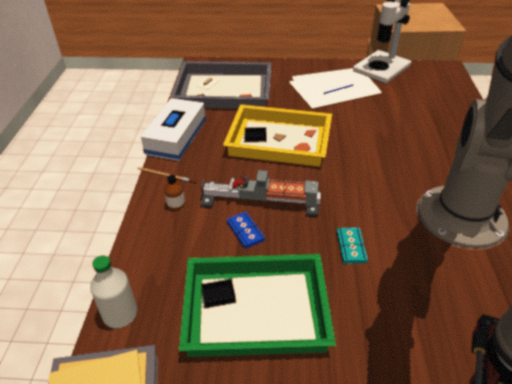

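View pics/wrist0.png

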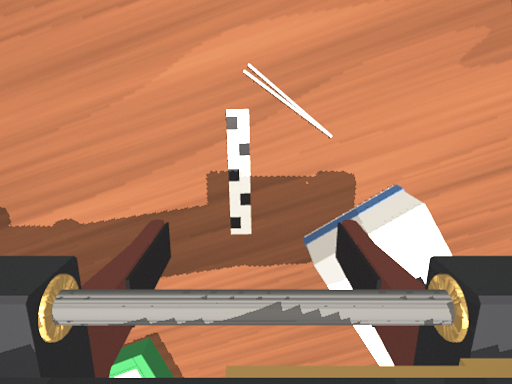

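```bash
cat > h.py <<'E'
import numpy as np, cv2
def cloud(d):
    K=d["camera_matrix"];T=d["T"];z=d["depth"].astype(float)
    v,u=np.mgrid[:z.shape[0],:z.shape[1]]
    P=np.stack([(u-K[0,2])/K[0,0]*z,(v-K[1,2])/K[1,1]*z,z],-1)
    W=P@T[:3,:3].T+T[:3,3]; W[z<=0]=np.nan
    return W
def proj(d,p):
    K=d["camera_matrix"];T=d["T"]; c=(np.atleast_2d(p)-T[:3,3])@T[:3,:3]
    q=c@K.T; return q[:,:2]/q[:,2:]
def crop(d,u0,u1,v0,v1,k,name):
    cv2.imwrite(name,cv2.resize(d["img"][v0:v1,u0:u1],None,fx=k,fy=k,interpolation=cv2.INTER_CUBIC))
E
python3 - <<'E'
from h import *
for n in ["scene","side"]:
    d=np.load(f"{n}0.npz"); W=cloud(d); hsv=cv2.cvtColor(d["img"],cv2.COLOR_BGR2HSV)
    # tile: z 54-62 , orange near clamp
    box={"scene":(180,305,160,270),"side":(195,330,165,220)}[n]
    m=np.zeros(hsv.shape[:2],bool); m[box[2]:box[3],box[0]:box[1]]=1
    P=W[m]; 
    h=hsv[m]; 
    t=(P[:,2]>53)&(P[:,2]<63)&(h[:,0]<20)&(h[:,1]>80)
    r=cv2.minAreaRect(P[t][:,:2].astype(np.float32)); print(n,"tile",t.sum(),r,np.median(P[t][:,2]))
    for lo,hi in [(64,80),(90,105)]:
        q=P[(P[:,2]>lo)&(P[:,2]<hi)]; print(lo,hi,len(q),cv2.minAreaRect(q[:,:2].astype(np.float32)) if len(q)>3 else None, np.nanmax(P[:,2]))
d=np.load("scene0.npz"); crop(d,175,305,160,270,6,"pics/sc1.png")
d=np.load("side0.npz"); crop(d,195,330,160,225,6,"pics/sd1.png")
E
```

```text
scene tile 628 ((541.73828125, -32.905147552490234), (61.69868087768555, 209.18804931640625), 86.05321502685547) 56.73479932785716
64 80 428 ((597.444580078125, -30.596363067626953), (51.01785659790039, 384.9839782714844), 88.20722961425781) 107.80437278792817
90 105 193 ((676.1317138671875, -28.85028076171875), (257.6610412597656, 44.735328674316406), 2.517988681793213) 107.80437278792817
side tile 580 ((539.5830078125, -32.30018615722656), (64.54385375976562, 212.29913330078125), 86.17231750488281) 56.61563544555719
64 80 323 ((517.7150268554688, -25.25166893005371), (52.890708923339844, 225.69671630859375), 88.88192749023438) 100.04408148234836
90 105 120 ((559.7443237304688, -35.96196746826172), (49.484378814697266, 27.889516830444336), 85.50223541259766) 100.04408148234836
```

View pics/sc1.png

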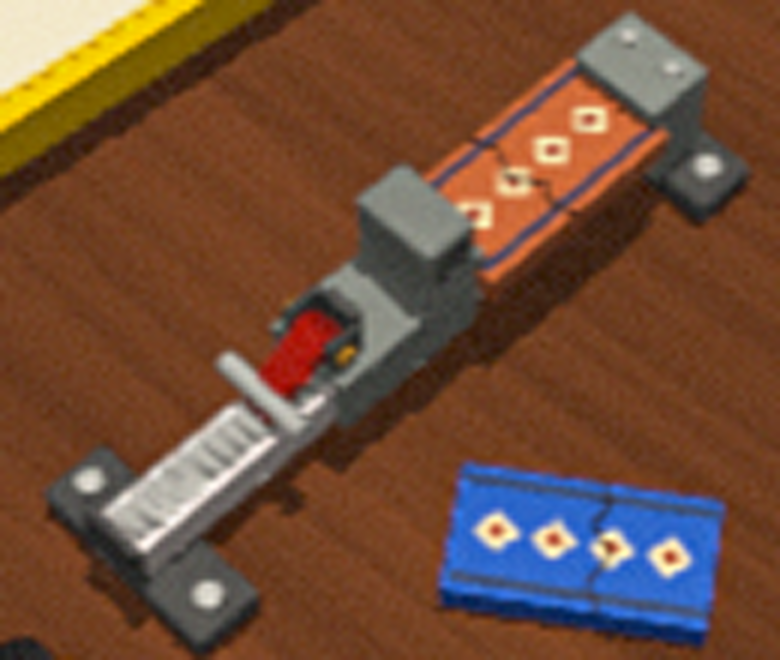

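View pics/sd1.png

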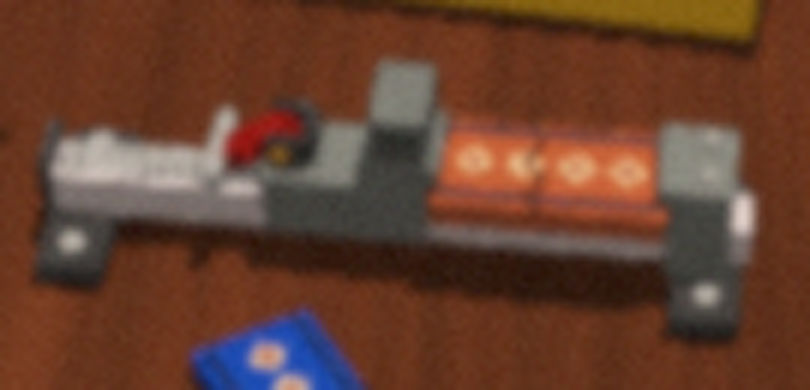

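```bash
python3 - <<'E'
from h import *
yaw=np.radians(-4.); 
for n in ["scene","side"]:
    d=np.load(f"{n}0.npz"); W=cloud(d); hsv=cv2.cvtColor(d["img"],cv2.COLOR_BGR2HSV)
    near=(abs(W[...,0]-560)<260)&(abs(W[...,1]+33)<60)
    t=near&(W[...,2]>54)&(W[...,2]<62)&(hsv[...,0]<20)&(hsv[...,1]>80)&(hsv[...,2]>90)
    nc,lab,st,_=cv2.connectedComponentsWithStats(t.astype(np.uint8)); k=1+np.argmax(st[1:,4]); P=W[lab==k]
    c=P[:,:2].mean(0); u,s,vt=np.linalg.svd(P[:,:2]-c); a=np.degrees(np.arctan2(vt[0,1],vt[0,0])); print(n,"tile",len(P),c,a,cv2.minAreaRect(P[:,:2].astype(np.float32)),np.median(P[:,2]))
    for nm,lo,hi in [("block",94,104),("fixjaw",67,75),("jawbody",55,60)]:
        q=W[near&(W[...,2]>lo)&(W[...,2]<hi)&(hsv[...,1]<70)]; 
        a=np.radians(-4); R=np.array([[np.cos(a),np.sin(a)],[-np.sin(a),np.cos(a)]]); l=q[:,:2]@R.T
        nn=cv2.connectedComponentsWithStats((near&(W[...,2]>lo)&(W[...,2]<hi)&(hsv[...,1]<70)).astype(np.uint8))
        k=1+np.argmax(nn[2][1:,4]); q=W[nn[1]==k]; l=q[:,:2]@R.T
        lo_,hi_=np.percentile(l,2,axis=0),np.percentile(l,98,axis=0)
        print(nm,len(q),"mid local",(lo_+hi_)/2,"size",hi_-lo_,"world",R.T@((lo_+hi_)/2),np.median(q[:,2]))
    r=near&((hsv[...,0]<5)|(hsv[...,0]>172))&(hsv[...,1]>170)&(W[...,2]>45)
    q=W[r]; print("red",len(q),q.mean(0),q.min(0),q.max(0))
E
```

```text
scene tile 543 [488.31354728 -26.60673326] 2.6733990457697048 ((493.03619384765625, -29.545333862304688), (61.69863510131836, 111.55169677734375), 86.05378723144531) 56.7582527159733
block 155 mid local [563.99417009   6.06147966] size [25.54233057 40.3487233 ] world [563.04313609 -33.29553032] 97.09106258319764
fixjaw 165 mid local [425.86248174   5.74524434] size [34.45825726 45.69756453] world [425.22587012 -23.97541581] 69.31316855213004
jawbody 131 mid local [593.77777321   6.06368375] size [64.33238583 42.73324982] world [592.75434159 -35.37093072] 56.74385659343477
red 97 [629.73911879 -39.05005758  65.10164746] [606.64774782 -53.72853442  51.87945951] [645.76957483 -30.27276085  75.75724953]
side tile 498 [489.54025297 -27.83095515] 175.80369961406018 ((489.01666259765625, -29.02215576171875), (64.33406829833984, 110.95431518554688), 86.17231750488281) 56.773984810128525
block 94 mid local [560.49384954   6.74093819] size [26.1430697  39.50286875] world [559.59873878 -32.37355689] 97.05802671909419
fixjaw 136 mid local [422.23811473   5.74747767] size [33.64496854 48.12247786] world [421.61048768 -23.72036486] 69.1875690549316
jawbody 88 mid local [587.23190587   8.41971044] size [67.31705305 39.42978636] world [586.38876778 -32.56402657] 56.8175601422987
red 51 [626.85356136 -39.06417757  64.92968018] [609.84459504 -51.01928885  53.13676636] [641.18408902 -28.15269245  74.05272363]
```

```bash
python3 - <<'E'
from h import *
for n in ["scene","side"]:
    d=np.load(f"{n}0.npz"); W=cloud(d); hsv=cv2.cvtColor(d["img"],cv2.COLOR_BGR2HSV)
    near=(abs(W[...,0]-560)<300)&(W[...,1]>50)&(W[...,1]<500)
    g=near&(hsv[...,0]>50)&(hsv[...,0]<75)&(hsv[...,1]>150)&(W[...,2]>46)&(W[...,2]<56)
    nn=cv2.connectedComponentsWithStats(g.astype(np.uint8)); k=1+np.argmax(nn[2][1:,4]); q=W[nn[1]==k]
    r=cv2.minAreaRect(q[:,:2].astype(np.float32)); print(n,"tray",len(q),r,np.median(q[:,2]))
    f=near&(hsv[...,1]<60)&(hsv[...,2]>120)&(W[...,2]<14)&(W[...,2]>-5)
    nn=cv2.connectedComponentsWithStats(f.astype(np.uint8)); k=1+np.argmax(nn[2][1:,4]); q=W[nn[1]==k]
    print("floor",len(q),cv2.minAreaRect(q[:,:2].astype(np.float32)),np.median(q[:,2]))
    b=near&(hsv[...,2]<50)&(W[...,2]<40)&(W[...,2]>5)
    nn=cv2.connectedComponentsWithStats(b.astype(np.uint8)); k=1+np.argmax(nn[2][1:,4]); q=W[nn[1]==k]
    print("box",len(q),cv2.minAreaRect(q[:,:2].astype(np.float32)),np.median(q[:,2]),q[:,2].max())
    o=(W[...,2]>100)&(W[...,0]>350)&(W[...,1]<300)
    q=W[o];print("tall",len(q),np.nanmedian(q,0))
E
```

```text
scene tray 3021 ((558.1074829101562, 335.66815185546875), (324.3954772949219, 242.6034393310547), 5.146866798400879) 48.950198677306275
floor 7381 ((557.4053344726562, 335.2554931640625), (255.1927490234375, 185.36778259277344), 6.909575462341309) 3.4656192216790487
box 142 ((638.1234741210938, 301.5437316894531), (52.398067474365234, 50.46630859375), 15.685402870178223) 12.336727456227266 29.058571785497293
tall 100 [809.43411617  -6.14843328 103.60437509]
side tray 2520 ((555.870849609375, 336.3314208984375), (322.0793151855469, 246.4814910888672), 4.8872294425964355) 48.757857517464174
floor 5924 ((556.1066284179688, 328.9554443359375), (252.15512084960938, 176.1039581298828), 5.908337593078613) 3.2633353142683177
box 539 ((646.6173095703125, 305.65374755859375), (71.0710220336914, 58.066226959228516), 16.04658317565918) 10.706504246564691 30.779428700187168
tall 47 [807.06628799  -3.6643702  103.18292355]
```

{"op": "play_rows", "data": {
  "rows": [
    [[0,0,0],[0,0,-7.1],100],
    [[0,0,0],[0,0,-7.1],100],
    [[-0.0237,-0.0324,0],[0,0,0],100],
    [[-0.0237,-0.0324,0],[0,0,0],100],
    [[-0.0237,-0.0324,0],[0,0,0],100],
    [[-0.0237,-0.0324,0],[0,0,0],100],
    [[-0.0237,-0.0324,0],[0,0,0],100],
    [[-0.0237,-0.0324,0],[0,0,0],100],
    [[-0.0237,-0.0324,0],[0,0,0],100],
    [[-0.0237,-0.0324,0],[0,0,0],100]
  ],
  "grip_force": 15
}}

```text
time_s: 0.98
ee_pos: [382.9, 367.0, 222.6]
tcp_rot: [-3.141, -0.0, 3.071]
wrist_force: [2.2, -0.4, 0.1]
grip_width: 0.999
```

{"op": "play_rows", "data": {
  "rows": [
    [[-0.0237,-0.0324,0],[0,0,0],100],
    [[-0.0237,-0.0324,0],[0,0,0],100],
    [[-0.0237,-0.0324,0],[0,0,0],100],
    [[-0.0237,-0.0324,0],[0,0,0],100],
    [[-0.0237,-0.0324,0],[0,0,0],100],
    [[-0.0237,-0.0324,0],[0,0,0],100],
    [[-0.0237,-0.0324,0.005],[0,0,0],100],
    [[-0.0237,-0.0324,0.015],[0,0,0],100],
    [[-0.0237,-0.0324,0.015],[0,0,0],100],
    [[-0.0237,-0.0324,0.015],[0,0,0],100]
  ]
}}

```text
time_s: 1.82
ee_pos: [594.7, 30.2, 173.4]
tcp_rot: [3.141, 0.0, 3.071]
wrist_force: [0.3, 0.5, 0.4]
grip_width: 1.0
```

{"op": "play_rows", "data": {
  "rows": [
    [[-0.0237,-0.0324,0.01],[0,0,0],100],
    [[-0.0237,-0.0324,0.01],[0,0,0],100],
    [[0,0,0],[0,0,0],100],
    [[0,0,0],[0,0,0],100],
    [[0,0,0],[0,0,0],100]
  ]
}}

```text
time_s: 2.23
ee_pos: [636.2, -35.5, 153.5]
tcp_rot: [3.141, -0.001, 3.071]
wrist_force: [-1.0, 0.4, 0.2]
grip_width: 0.999
```

```bash
python3 - <<'E'
from plant import env, snapshot, order
from h import *
d=snapshot("wrist"); np.savez("w1.npz",**d); s=env.get_state(); print(s["ee_pos"],s["tcp_rot"])
cv2.imwrite("pics/w1.png",cv2.resize(d["img"],None,fx=1.5,fy=1.5))
d2=snapshot("scene"); crop(d2,150,310,120,280,4,"pics/sc2.png")
E
```

```text
[636.22554813 -34.41855017 153.8370197 ] [ 3.14056859e+00 -6.10994135e-04  3.07232766e+00]
```

View pics/w1.png

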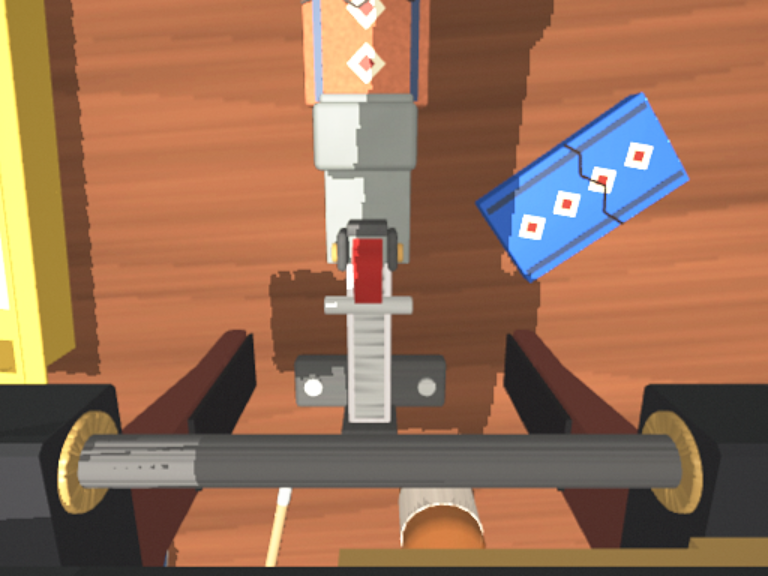

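The wrist picture shows the clamp upright in the frame: block top at about (365,135), red pawl (368,270) and steel pin (325–412, 304) in the 1.5x picture, with the fingers clear on both sides.

```bash
cat >> h.py <<'E'
def onplane(d,uv,z):
    K=d["camera_matrix"];T=d["T"]; uv=np.atleast_2d(uv).astype(float)
    r=np.c_[(uv[:,0]-K[0,2])/K[0,0],(uv[:,1]-K[1,2])/K[1,1],np.ones(len(uv))]@T[:3,:3].T
    s=(z-T[2,3])/r[:,2]; return T[:3,3]+r*s[:,None]
E
python3 - <<'E'
from h import *
d=np.load("w1.npz"); W=cloud(d)
np.set_printoptions(precision=1,suppress=True)
def p(nm,uv,z):
    uv=np.array(uv)/1.5; print(nm,onplane(d,uv,z).tolist() if 0 else onplane(d,uv,z)[:, :2], "depthz",[round(float(W[int(v),int(u),2]),1) for u,v in uv])
p("pin ends(left,right) axis",[(325,305),(412,305)],53)
p("block top corners TL TR BR BL",[(315,101),(417,101),(415,167),(315,167)],98)
p("body end L,R",[(327,262),(408,262)],57)
p("tile edges at",[(317,60),(418,60)],58)
p("rack end L R",[(349,420),(391,420)],45)
m=(abs(W[...,0]-650)<12)&(abs(W[...,1]+39)<30)&(W[...,2]>50)&(W[...,2]<62)
q=W[m];print(len(q),q.mean(0),q.min(0),q.max(0))
E
```

```text
pin ends(left,right) axis [[646.2 -66.2]
 [649.6 -18.3]] depthz [58.5, 57.5]
block top corners TL TR BR BL [[544.4 -55.5]
 [547.4 -13.6]
 [573.8 -15.8]
 [570.8 -58.3]] depthz [59.4, 59.3, 96.6, 96.2]
body end L,R [[621.2 -62.3]
 [624.3 -19.3]] depthz [56.2, 56.3]
tile edges at [[522.3 -57.1]
 [525.8  -9. ]] depthz [58.6, 59.7]
rack end L R [[722.6 -60.1]
 [724.4 -34.6]] depthz [39.3, 37.7]
743 [646.2 -42.7  57.8] [638.1 -66.9  52.2] [653.4 -18.7  62. ]
```

{"op": "play_rows", "data": {
  "rows": [
    [[-0.012,-0.0055,0.01],[0,0,0],100],
    [[0,0,0.02],[0,0,0],100],
    [[0,0,0.02],[0,0,0],100],
    [[0,0,0],[0,0,0],100],
    [[0,0,0],[0,0,0],100],
    [[0,0,0],[0,0,0],100]
  ]
}}

```text
time_s: 2.83
ee_pos: [648.7, -41.4, 105.2]
tcp_rot: [3.141, 0.001, 3.072]
wrist_force: [0.2, 0.7, 0.3]
grip_width: 0.999
```

```bash
python3 - <<'E'
from plant import env, snapshot, order
from h import *
d=snapshot("wrist"); np.savez("w2.npz",**d); s=env.get_state(); print(s["ee_pos"],s["tcp_rot"])
cv2.imwrite("pics/w2.png",cv2.resize(d["img"],None,fx=1.5,fy=1.5))
d2=snapshot("side"); crop(d2,180,340,100,230,5,"pics/sd2.png")
E
```

```text
[649.03476    -41.73967345 105.53977384] [3.14108594e+00 2.20656265e-03 3.07161883e+00]
```

View pics/w2.png

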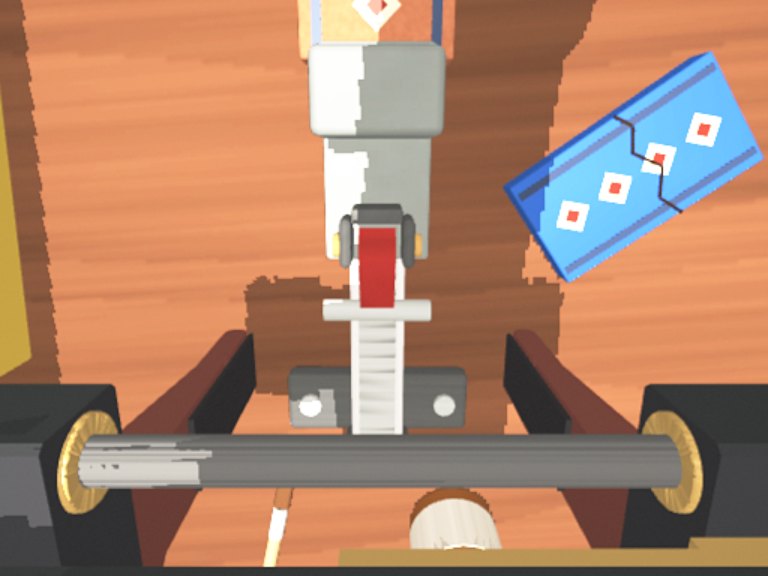

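View pics/sd2.png

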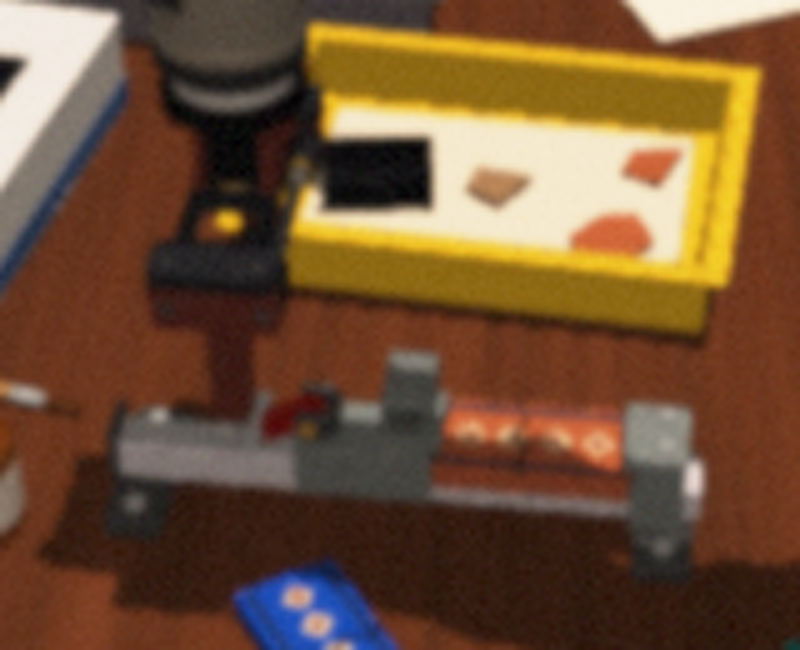

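```bash
python3 - <<'E'
from h import *
d=np.load("w2.npz"); W=cloud(d)
np.set_printoptions(precision=1,suppress=True)
def p(nm,uv,z):
    uv=np.array(uv)/1.5; o=onplane(d,uv,z)[:,:2]; print(nm,o.tolist(),"mid",o.mean(0))
p("pin ends",[(323,310),(431,310)],55)
p("pin edges front/back at centre",[(400,300),(400,320)],55)
p("block top corners",[(309,43),(445,43),(443,135),(311,135)],98)
p("body end L,R",[(327,259),(428,259)],57)
E
```

```text
pin ends [[645.6134543876971, -66.52969402863462], [649.0148131924357, -18.285886290545967]] mid [647.3 -42.4]
pin edges front/back at centre [[643.3619370206234, -31.85914929480698], [652.7670379540273, -32.41550248356157]] mid [648.1 -32.1]
block top corners [[544.5578432307382, -56.13044930759171], [547.5114063908521, -13.943808660831746], [574.8909710698107, -15.562148967786488], [571.8840901489665, -58.41583192650891]] mid [559.7 -36. ]
body end L,R [[622.0596038251048, -62.22244599554833], [625.1191442336406, -18.762224604119705]] mid [623.6 -40.5]
```

{"op": "play_rows", "data": {
  "rows": [
    [[0.0013,-0.0008,0.016],[0,0,0],100],
    [[0,0,0.016],[0,0,0],80],
    [[0,0,0.016],[0,0,0],70],
    [[0,0,0.016],[0,0,0],70],
    [[0,0,0],[0,0,0],60],
    [[0,0,0],[0,0,0],50],
    [[0,0,0],[0,0,0],40],
    [[0,0,0],[0,0,0],30],
    [[0,0,0],[0,0,0],30],
    [[0,0,0],[0,0,0],30]
  ],
  "grip_force": 15
}}

```text
time_s: 3.77
ee_pos: [648.0, -42.7, 41.3]
tcp_rot: [3.141, 0.002, 3.071]
wrist_force: [0.7, 2.7, 4.6]
grip_width: 0.544
```

```bash
python3 - <<'E'
from plant import env, snapshot, order
from h import *
d=snapshot("wrist"); np.savez("w3.npz",**d); s=env.get_state(); print(s["ee_pos"],s["tcp_rot"],s["grip_width"]*88,s["wrist_force"])
cv2.imwrite("pics/w3.png",cv2.resize(d["img"],None,fx=1.5,fy=1.5))
E
```

```text
[648.06768769 -42.65932412  41.25733083] [3.14079138e+00 2.50939210e-03 3.07109124e+00] 47.86076606595762 [0.85935518 3.09158949 5.41594247]
```

View pics/w3.png

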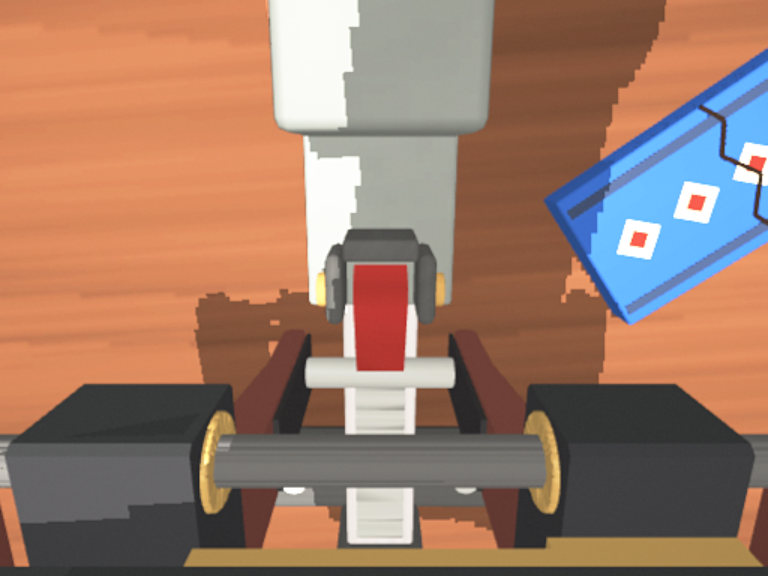

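```bash
python3 - <<'E'
import numpy as np
t=np.radians(np.linspace(-22.1,123,19)); x=34.5*np.cos(t); z=34.5*np.sin(t)
for i in range(18): print(i, "tool dx %.4f dz %.4f"%(-(x[i+1]-x[i])/1000,-(z[i+1]-z[i])/1000))
E
```

```text
0 tool dx -0.0015 dz -0.0046
1 tool dx -0.0008 dz -0.0048
2 tool dx -0.0002 dz -0.0048
3 tool dx 0.0005 dz -0.0048
4 tool dx 0.0012 dz -0.0047
5 tool dx 0.0018 dz -0.0045
6 tool dx 0.0024 dz -0.0042
7 tool dx 0.0030 dz -0.0038
8 tool dx 0.0035 dz -0.0033
9 tool dx 0.0039 dz -0.0028
10 tool dx 0.0043 dz -0.0022
11 tool dx 0.0046 dz -0.0016
12 tool dx 0.0048 dz -0.0010
13 tool dx 0.0048 dz -0.0003
14 tool dx 0.0048 dz 0.0004
15 tool dx 0.0047 dz 0.0011
16 tool dx 0.0045 dz 0.0017
17 tool dx 0.0042 dz 0.0023
```

{"op": "play_rows", "data": {
  "rows": [
    [[-0.0015,0,-0.0046],[0,0,0],30],
    [[-0.0008,0,-0.0048],[0,0,0],30],
    [[-0.0002,0,-0.0048],[0,0,0],30],
    [[0.0005,0,-0.0048],[0,0,0],30],
    [[0.0012,0,-0.0047],[0,0,0],30],
    [[0.0018,0,-0.0045],[0,0,0],30],
    [[0.0024,0,-0.0042],[0,0,0],30],
    [[0.003,0,-0.0038],[0,0,0],30],
    [[0.0035,0,-0.0033],[0,0,0],30]
  ],
  "grip_force": 15
}}

```text
time_s: 4.57
ee_pos: [637.6, -42.0, 80.3]
tcp_rot: [3.141, 0.002, 3.071]
wrist_force: [3.2, 3.9, -2.0]
grip_width: 0.542
```

{"op": "play_rows", "data": {
  "rows": [
    [[0.0039,0,-0.0028],[0,0,0],30],
    [[0.0043,0,-0.0022],[0,0,0],30],
    [[0.0046,0,-0.0016],[0,0,0],30],
    [[0.0048,0,-0.001],[0,0,0],30],
    [[0.0048,0,-0.0003],[0,0,0],30],
    [[0.0048,0,0.0004],[0,0,0],30],
    [[0.0047,0,0.0011],[0,0,0],30],
    [[0.0045,0,0.0017],[0,0,0],30],
    [[0.0042,0,0.0023],[0,0,0],30],
    [[0,0,0],[0,0,0],30]
  ]
}}

```text
time_s: 5.4
ee_pos: [596.9, -39.1, 83.9]
tcp_rot: [3.14, 0.002, 3.071]
wrist_force: [-0.7, 6.0, 9.7]
grip_width: 0.539
```

```bash
python3 - <<'E'
from plant import env, snapshot, order
from h import *
d=snapshot("wrist"); np.savez("w4.npz",**d); s=env.get_state(); print(s["ee_pos"],s["tcp_rot"],s["grip_width"]*88,s["wrist_force"])
cv2.imwrite("pics/w4.png",cv2.resize(d["img"],None,fx=1.5,fy=1.5))
d2=snapshot("side"); crop(d2,180,340,100,230,5,"pics/sd4.png")
E
```

```text
[597.05012975 -39.06947239  83.90416243] [3.14030865e+00 2.14572775e-03 3.07084410e+00] 47.82179014740776 [-0.9606744   4.48927104  9.5904727 ]
```

View pics/w4.png

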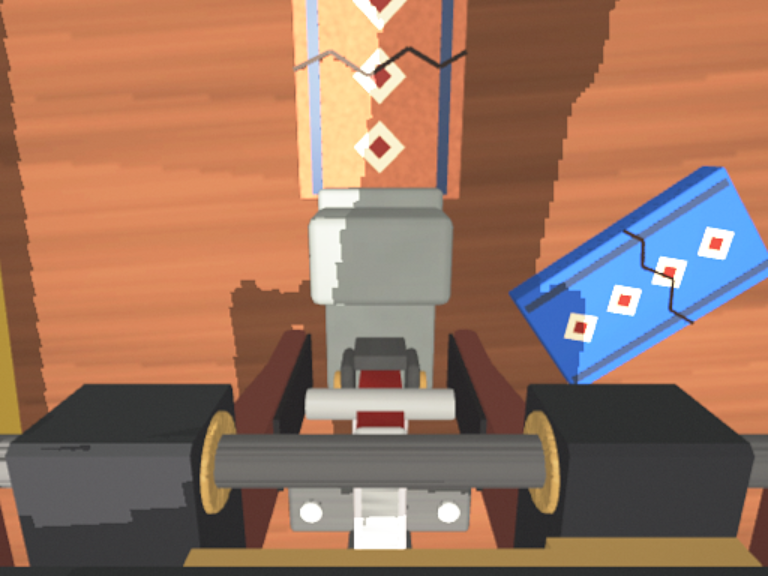

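View pics/sd4.png

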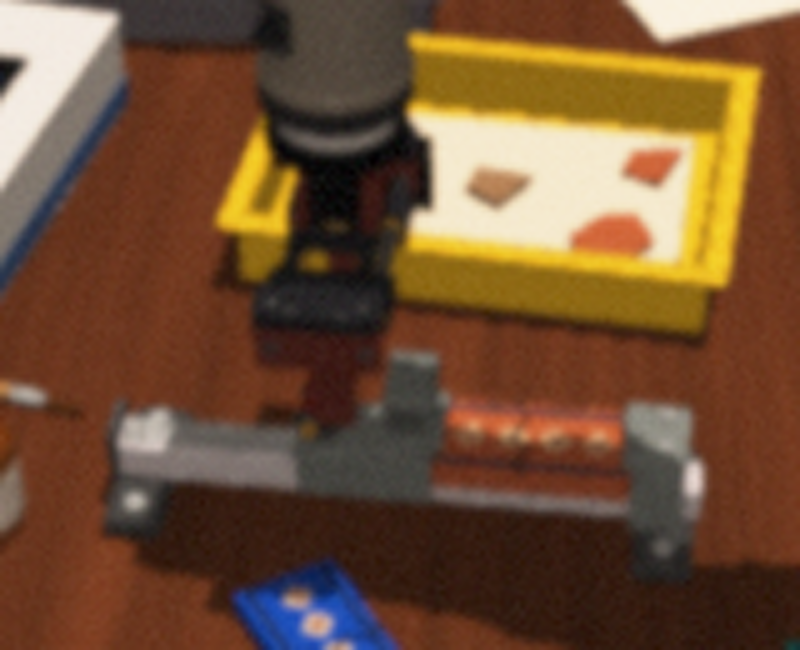

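{"op": "play_rows", "data": {
  "rows": [
    [[0,0,0],[0,0,0],56],
    [[0,0,0],[0,0,0],60],
    [[0,0,0],[0,0,0],70],
    [[0,0,0],[0,0,0],80],
    [[0,0,-0.02],[0,0,0],85],
    [[0,0,-0.03],[0,0,0],85],
    [[0,0,-0.02],[0,0,0],85],
    [[0,0,0],[0,0,0],85],
    [[0,0,0],[0,0,0],85]
  ]
}}

```text
time_s: 6.25
ee_pos: [596.9, -40.3, 152.5]
tcp_rot: [-3.141, 0.002, 3.07]
wrist_force: [1.0, 0.5, -1.0]
grip_width: 0.849
```

```bash
python3 - <<'E'
from plant import env, snapshot, order
from h import *
d=snapshot("wrist"); np.savez("w5.npz",**d); s=env.get_state(); print(s["ee_pos"],s["tcp_rot"],s["grip_width"]*88,s["wrist_force"])
cv2.imwrite("pics/w5.png",cv2.resize(d["img"],None,fx=1.5,fy=1.5))
d2=snapshot("side"); crop(d2,180,340,100,230,5,"pics/sd5.png")
E
```

```text
[596.00541059 -40.11287363 151.33380002] [-3.14121312e+00 -5.41758158e-04  3.07004309e+00] 74.8926019520976 [ 0.20816148 -0.14937498 -0.44747193]
```

View pics/w5.png

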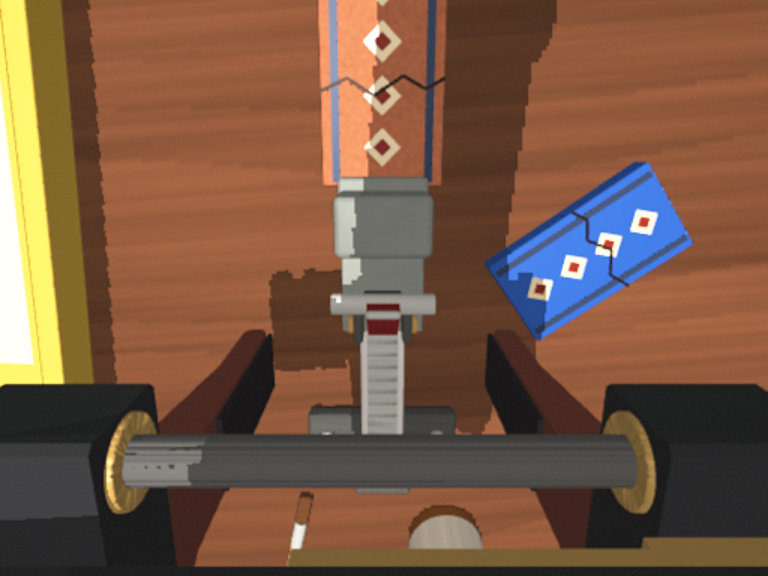

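View pics/sd5.png

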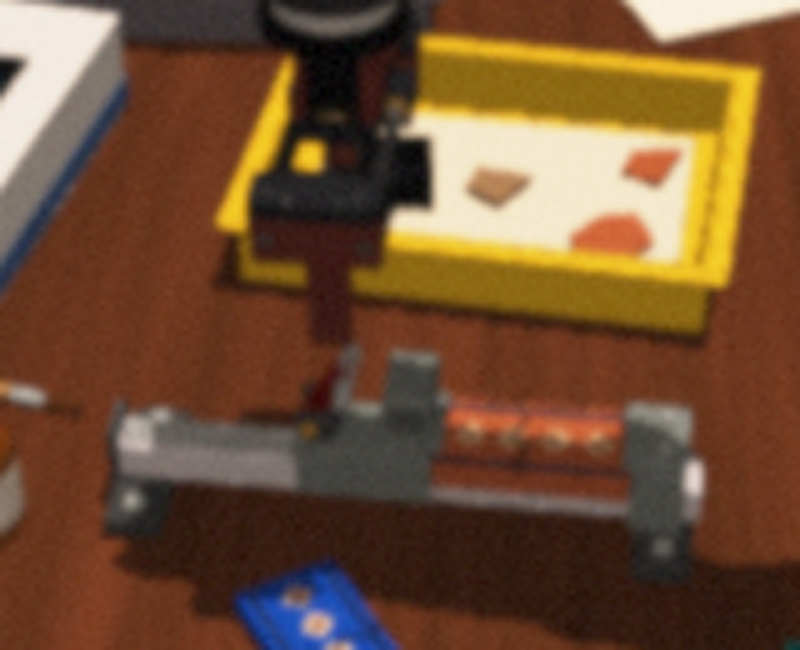

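The pawl stands flipped and stays leaning towards the block, with the pin at (383,304) in the wrist picture. Next I move to the jaw block.

{"op": "play_rows", "data": {
  "rows": [
    [[0.0184,0.0007,0],[0,0,0],85],
    [[0.0184,0.0006,0],[0,0,0],85],
    [[0,0,0.02],[0,0,0],85],
    [[0,0,0.02],[0,0,0],85],
    [[0,0,0.02],[0,0,0],80],
    [[0,0,0.016],[0,0,0],75],
    [[0,0,0.01],[0,0,0],75],
    [[0,0,0],[0,0,0],65],
    [[0,0,0],[0,0,0],55]
  ],
  "grip_force": 20
}}

```text
time_s: 7.1
ee_pos: [559.2, -35.9, 65.0]
tcp_rot: [-3.141, -0.002, 3.07]
wrist_force: [-1.0, -0.0, 0.7]
grip_width: 0.635
```

{"op": "play_rows", "data": {
  "rows": [
    [[0,0,0],[0,0,0],45],
    [[0,0,0],[0,0,0],40],
    [[0,0,0],[0,0,0],35],
    [[0,0,0],[0,0,0],35]
  ]
}}

```text
time_s: 7.43
ee_pos: [560.5, -36.2, 66.6]
tcp_rot: [-3.141, 0.002, 3.07]
wrist_force: [-0.0, -1.4, 0.6]
grip_width: 0.5
```

```bash
python3 - <<'E'
from plant import env, snapshot, order
from h import *
d=snapshot("wrist"); s=env.get_state(); print(s["ee_pos"],s["tcp_rot"],s["grip_width"]*88,s["wrist_force"])
cv2.imwrite("pics/w6.png",cv2.resize(d["img"],None,fx=1.5,fy=1.5))
d2=snapshot("side"); crop(d2,180,340,100,230,5,"pics/sd6.png")
E
```

```text
[560.48824104 -36.25402474  66.55050817] [-3.14133010e+00  1.58926093e-03  3.07020615e+00] 43.68737365906504 [ 0.15868846 -3.3744635   2.54815802]
```

View pics/w6.png

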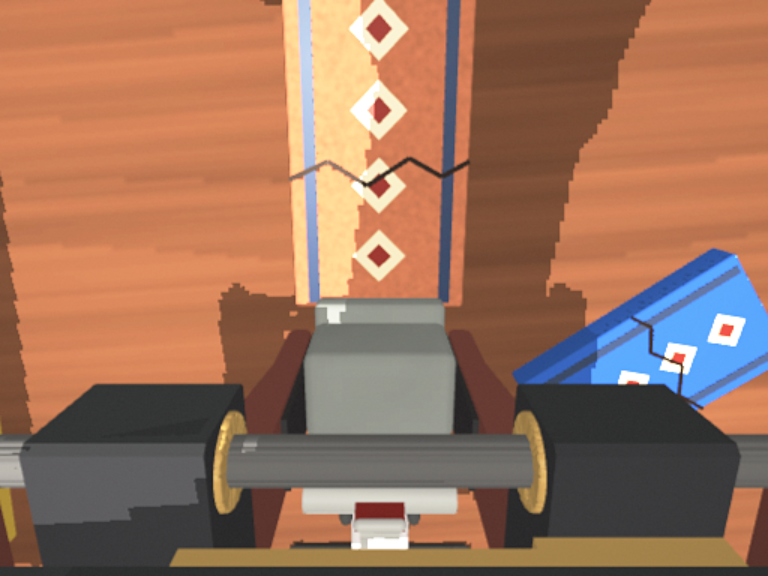

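View pics/sd6.png

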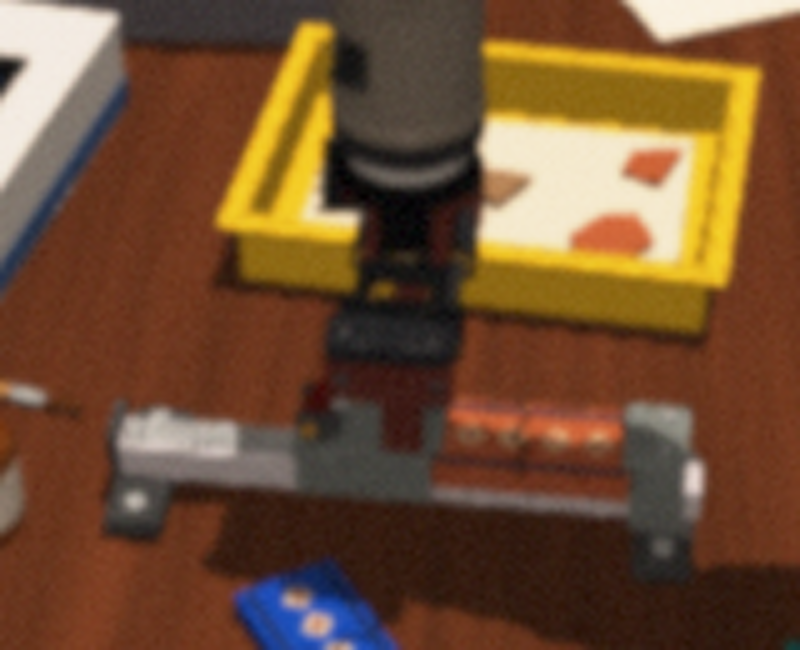

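{"op": "play_rows", "data": {
  "rows": [
    [[-0.004,0,0],[0,0,0],35],
    [[-0.006,0,0],[0,0,0],35],
    [[-0.006,0,0],[0,0,0],35],
    [[-0.006,0,0],[0,0,0],35],
    [[-0.006,0,0],[0,0,0],35],
    [[-0.006,0,0],[0,0,0],35],
    [[-0.006,0,0],[0,0,0],35],
    [[-0.006,0,0],[0,0,0],35],
    [[-0.006,0,0],[0,0,0],35],
    [[-0.005,0,0],[0,0,0],35]
  ],
  "grip_force": 25
}}

```text
time_s: 8.37
ee_pos: [617.0, -40.3, 66.6]
tcp_rot: [-3.141, -0.0, 3.07]
wrist_force: [-3.8, -2.7, 6.9]
grip_width: 0.502
```

{"op": "play_rows", "data": {
  "rows": [
    [[-0.002,0,0],[0,0,0],35],
    [[-0.0015,0,0],[0,0,0],35],
    [[0,0,0],[0,0,0],35],
    [[0,0,0],[0,0,0],35]
  ]
}}

```text
time_s: 8.7
ee_pos: [620.3, -40.5, 66.6]
tcp_rot: [-3.141, 0.0, 3.07]
wrist_force: [-1.9, -2.3, 5.5]
grip_width: 0.497
```

{"op": "play_rows", "data": {
  "rows": [
    [[-0.001,0,0],[0,0,0],35],
    [[-0.001,0,0],[0,0,0],35],
    [[-0.001,0,0],[0,0,0],35],
    [[0,0,0],[0,0,0],35],
    [[0,0,0],[0,0,0],35]
  ]
}}

```text
time_s: 9.12
ee_pos: [620.5, -40.6, 66.5]
tcp_rot: [3.142, -0.005, 3.07]
wrist_force: [-11.4, -1.7, 13.8]
grip_width: 0.501
```

{"op": "play_rows", "data": {
  "rows": [
    [[0,0,0],[0,0,0],55],
    [[0,0,0],[0,0,0],65],
    [[0,0,0],[0,0,0],75],
    [[0,0,-0.01],[0,0,0],85],
    [[0,0,-0.03],[0,0,0],85],
    [[0,0,-0.04],[0,0,0],90],
    [[0.03,0,-0.01],[0,0,0],90],
    [[0.04,0,0],[0,0,0],90],
    [[0.035,0,0],[0,0,0],90],
    [[0.03,0,0],[0,0,0],90]
  ]
}}

```text
time_s: 9.95
ee_pos: [486.6, -30.4, 156.5]
tcp_rot: [3.141, 0.0, 3.071]
wrist_force: [-1.0, 0.2, 0.6]
grip_width: 0.899
```

{"op": "play_rows", "data": {
  "rows": [
    [[0,0,0],[0,0,0],90],
    [[0,0,0],[0,0,0],90],
    [[0,0,0],[0,0,0],90]
  ]
}}

```text
time_s: 10.2
ee_pos: [490.0, -30.4, 156.7]
tcp_rot: [3.141, 0.002, 3.071]
wrist_force: [1.0, -0.7, 0.2]
grip_width: 0.898
```

```bash
python3 - <<'E'
from plant import env, snapshot, order
from h import *
d=snapshot("wrist"); np.savez("w7.npz",**d); s=env.get_state(); print(s["ee_pos"],s["tcp_rot"],s["grip_width"]*88,s["wrist_force"])
cv2.imwrite("pics/w7.png",cv2.resize(d["img"],None,fx=1.5,fy=1.5))
d2=snapshot("side"); np.savez("s7.npz",**d2); crop(d2,180,340,100,230,5,"pics/sd7.png")
d2=snapshot("scene"); np.savez("c7.npz",**d2); 
E
```

```text
[490.34400567 -30.48016109 156.5208133 ] [3.14137283e+00 2.18966760e-03 3.07088405e+00] 79.2605285332056 [ 0.55166262  0.31522631 -0.13805026]
```

View pics/w7.png

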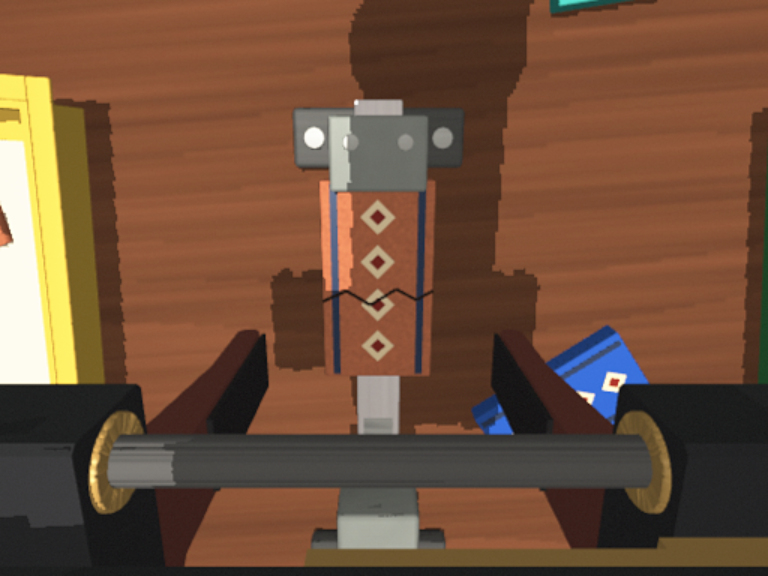

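View pics/sd7.png

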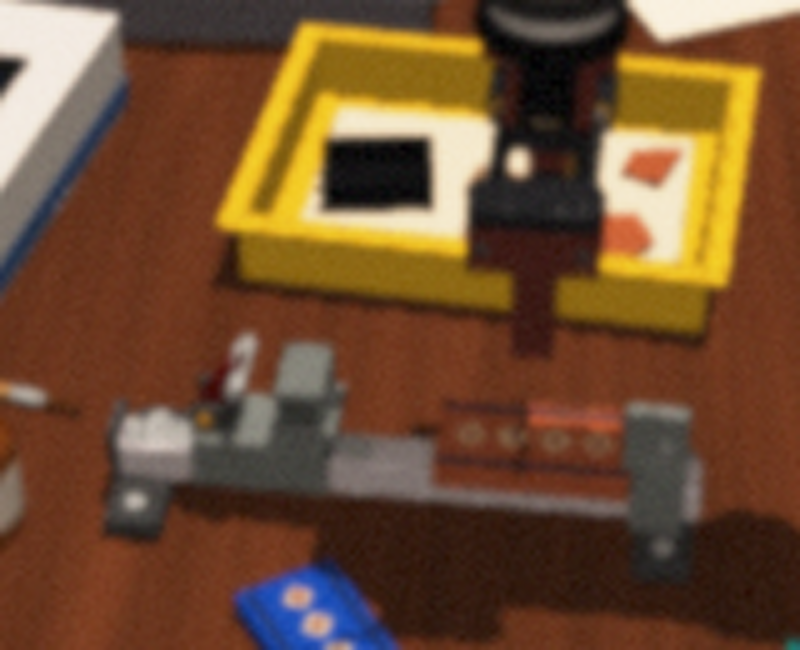

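The jaw is fully back and the pawl is still flipped. The tile is free at (378,280), its near end at row 376.

```bash
python3 - <<'E'
from h import *
np.set_printoptions(precision=1,suppress=True)
d=np.load("w7.npz"); W=cloud(d)
def p(nm,uv,z):
    uv=np.array(uv)/1.5; o=onplane(d,uv,z)[:,:2]; print(nm,o.tolist(),"mid",o.mean(0))
p("tile free end corners",[(327,376),(431,376)],58)
p("tile at lip",[(321,190),(434,190)],58)
p("mid",[(324,285),(432,285)],58)
p("lip edge",[(330,190),(428,190)],71)
hsv=cv2.cvtColor(d["img"],cv2.COLOR_BGR2HSV)
for n in "sc":
    e=np.load(n+"7.npz"); V=cloud(e); m=(V[...,2]>94)&(V[...,2]<103)&(abs(V[...,0]-620)<30)&(abs(V[...,1]+37)<30); q=V[m]; print("block now",len(q),(q.min(0)+q.max(0))/2,np.percentile(q,[3,97],axis=0).mean(0))
E
```

```text
tile free end corners [[542.2709858655428, -64.06434207017739], [546.5207698917809, -4.8122281432542096]] mid [544.4 -34.4]
tile at lip [[437.7660380194701, -56.80768150434032], [441.91293479021937, 1.3088187297902465]] mid [439.8 -27.7]
mid [[488.46580283671454, -60.36327620622983], [492.64689802396487, -1.9140921628367842]] mid [490.6 -31.1]
lip edge [[437.1199421996009, -50.85384653360211], [440.53705523140394, -2.9648680295757543]] mid [438.8 -26.9]
block now 99 [619.8 -37.1  97.5] [619.4 -37.   97.3]
block now 176 [621.2 -37.7  97.9] [621.5 -37.7  97. ]
```

{"op": "play_rows", "data": {
  "rows": [
    [[0.0008,0,0.02],[0,0,0],95],
    [[0,0,0.03],[0,0,0],95],
    [[0,0,0.03],[0,0,0],95],
    [[0,0,0.02],[0,0,0],95],
    [[0,0,0.01],[0,0,0],95],
    [[0,0,0.002],[0,0,0],95],
    [[0,0,0],[0,0,0],95],
    [[0,0,0],[0,0,0],90]
  ],
  "grip_force": 20
}}

```text
time_s: 11.02
ee_pos: [488.8, -30.7, 44.6]
tcp_rot: [3.141, 0.002, 3.07]
wrist_force: [0.1, 0.8, 0.1]
grip_width: 0.913
```

{"op": "play_rows", "data": {
  "rows": [
    [[0,0,0],[0,0,0],80],
    [[0,0,0],[0,0,0],74],
    [[0,0,0],[0,0,0],70],
    [[0,0,0],[0,0,0],66],
    [[0,0,0],[0,0,0],55],
    [[0,0,0],[0,0,0],50],
    [[0,0,0],[0,0,0],50]
  ]
}}

```text
time_s: 11.6
ee_pos: [488.3, -30.7, 44.5]
tcp_rot: [3.141, 0.001, 3.07]
wrist_force: [-0.9, -0.6, 7.9]
grip_width: 0.683
```

```bash
python3 - <<'E'
from plant import env, snapshot, order
from h import *
d=snapshot("wrist"); np.savez("w8.npz",**d); s=env.get_state(); print(s["ee_pos"],s["tcp_rot"],s["grip_width"]*88,s["wrist_force"],s["moment"])
cv2.imwrite("pics/w8.png",cv2.resize(d["img"],None,fx=1.5,fy=1.5))
d2=snapshot("side"); crop(d2,180,340,100,230,5,"pics/sd8.png")
E
```

```text
[488.26225279 -30.68367029  44.4842092 ] [3.14137869e+00 1.10394209e-03 3.07049923e+00] 60.16356327562727 [-1.43282374 -0.36168152  6.2762368 ] [-0.1536315   0.25127285  0.02551965]
```

View pics/w8.png

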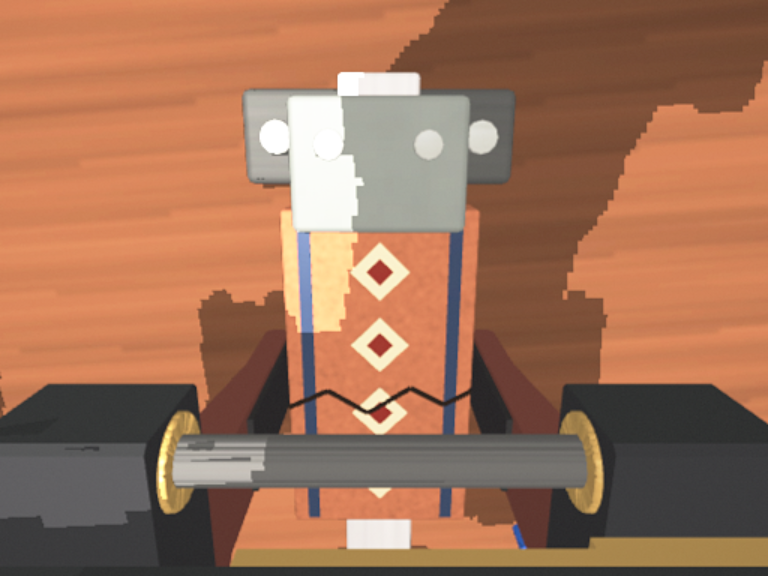

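View pics/sd8.png

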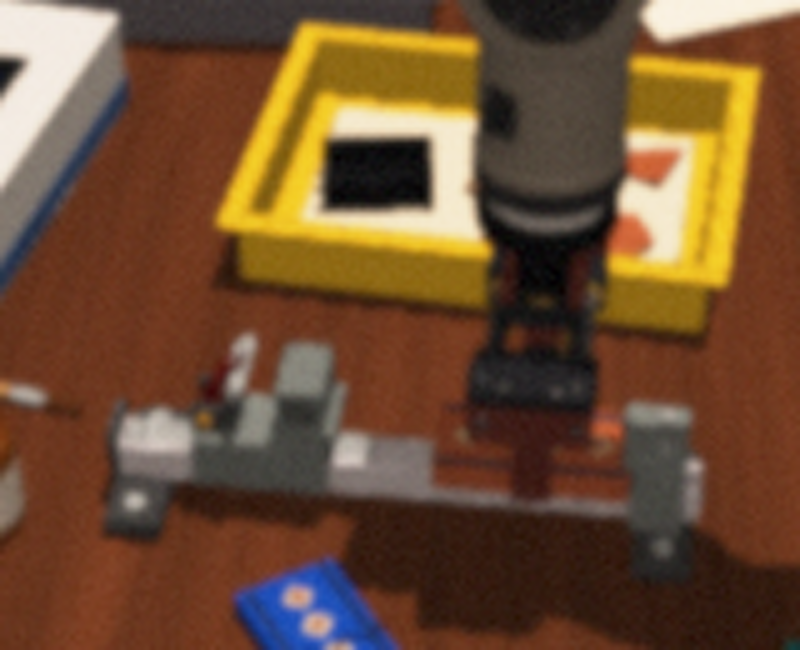

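{"op": "play_rows", "data": {
  "rows": [
    [[0,0,-0.0008],[0,0,0],50],
    [[-0.002,0,0],[0,0,0],50],
    [[-0.003,0,0],[0,0,0],50],
    [[-0.003,0,0],[0,0,0],50],
    [[-0.003,0,0],[0,0,0],50],
    [[-0.003,0,0],[0,0,0],50],
    [[-0.003,0,0],[0,0,0],50],
    [[-0.003,0,0],[0,0,0],50],
    [[-0.002,0,0],[0,0,0],50],
    [[0,0,0],[0,0,0],50]
  ],
  "grip_force": 25
}}

```text
time_s: 12.53
ee_pos: [508.7, -32.1, 44.5]
tcp_rot: [3.142, -0.003, 3.071]
wrist_force: [-4.3, 0.4, 5.7]
grip_width: 0.676
```

```bash
python3 - <<'E'
from plant import env, snapshot, order
from h import *
d=snapshot("wrist"); np.savez("w9.npz",**d); s=env.get_state(); print(s["ee_pos"],s["tcp_rot"],s["grip_width"]*88,s["wrist_force"],s["moment"])
cv2.imwrite("pics/w9.png",cv2.resize(d["img"],None,fx=1.5,fy=1.5))
E
```

```text
[508.64068324 -32.10999585  44.4522145 ] [ 3.14152862e+00 -2.52302220e-03  3.07056171e+00] 60.1766405629477 [-4.2333887  -0.55266516  4.92333557] [ 0.02918843  0.87887178 -0.07484758]
```

View pics/w9.png

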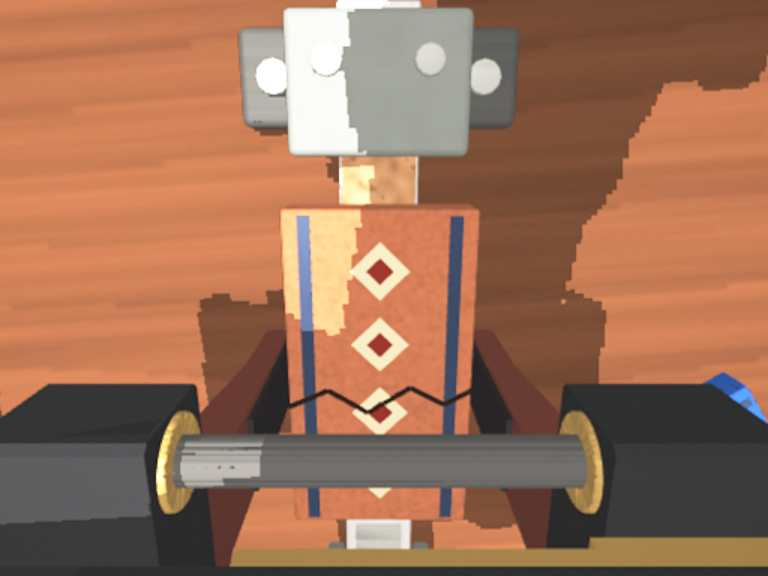

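{"op": "play_rows", "data": {
  "rows": [
    [[0,0,-0.004],[0,0,0],50],
    [[0,0,-0.01],[0,0,0],50],
    [[0,0,-0.02],[0,0,0],50],
    [[0,0,-0.025],[0,0,0],50],
    [[0,0,-0.025],[0,0,0],50],
    [[0,0,-0.012],[0,0,0],50],
    [[0,0,-0.004],[0,0,-3],50],
    [[0,0,0],[0,0,-4],50],
    [[0,0,0],[0,0,-2.1],50]
  ],
  "grip_force": 30
}}

```text
time_s: 13.33
ee_pos: [510.3, -32.1, 146.0]
tcp_rot: [3.142, 0.002, -3.05]
wrist_force: [0.1, 0.5, -3.0]
grip_width: 0.677
```

{"op": "play_rows", "data": {
  "rows": [
    [[-0.001,0.01,0],[0,0,0],50],
    [[-0.002,0.02,0],[0,0,0],50],
    [[-0.003,0.03,0],[0,0,0],50],
    [[-0.003,0.035,0],[0,0,0],50],
    [[-0.003,0.035,0],[0,0,0],50],
    [[-0.003,0.035,0],[0,0,0],50],
    [[-0.003,0.035,0],[0,0,0],50],
    [[-0.003,0.035,0],[0,0,0],50],
    [[-0.003,0.035,0],[0,0,0],50],
    [[-0.003,0.035,0],[0,0,0],50]
  ]
}}

```text
time_s: 14.17
ee_pos: [509.1, 276.7, 145.0]
tcp_rot: [3.141, 0.0, -3.055]
wrist_force: [0.6, 0.4, -1.6]
grip_width: 0.681
```

{"op": "play_rows", "data": {
  "rows": [
    [[-0.003,0.027,0],[0,0,0],50],
    [[-0.002,0.018,0],[0,0,0],50],
    [[-0.001,0.009,0],[0,0,0],50],
    [[0,0,0],[0,0,0],50],
    [[0,0,0],[0,0,0],50],
    [[0,0,0],[0,0,0],50]
  ]
}}

```text
time_s: 14.67
ee_pos: [511.6, 325.8, 144.5]
tcp_rot: [-3.14, -0.0, -3.057]
wrist_force: [0.1, -0.8, -1.3]
grip_width: 0.682
```

```bash
python3 - <<'E'
from plant import env, snapshot, order
from h import *
d=snapshot("wrist"); np.savez("w10.npz",**d); s=env.get_state(); print(s["ee_pos"],s["tcp_rot"],s["grip_width"]*88,s["wrist_force"],s["moment"])
cv2.imwrite("pics/w10.png",cv2.resize(d["img"],None,fx=1.5,fy=1.5))
d2=snapshot("side"); crop(d2,130,370,160,360,3,"pics/sd10.png")
d2=snapshot("scene"); cv2.imwrite("pics/sc10.png",cv2.resize(d2["img"],None,fx=1.5,fy=1.5))
E
```

```text
[511.67664887 325.80022928 144.62722256] [-3.14031961e+00 -1.27850379e-04 -3.05702357e+00] 59.75987078662449 [ 0.00521274  0.50039375 -1.92016902] [ 0.0255151  -0.01091481 -0.00522148]
```

View pics/w10.png

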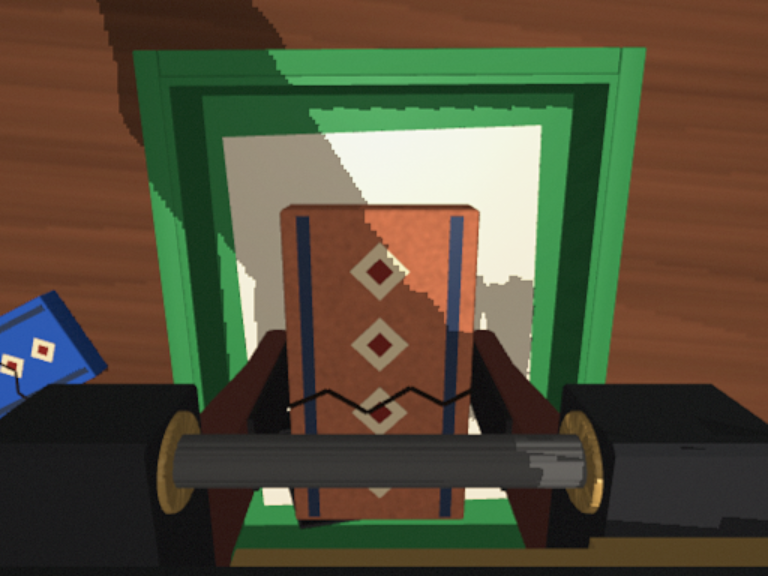

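View pics/sd10.png

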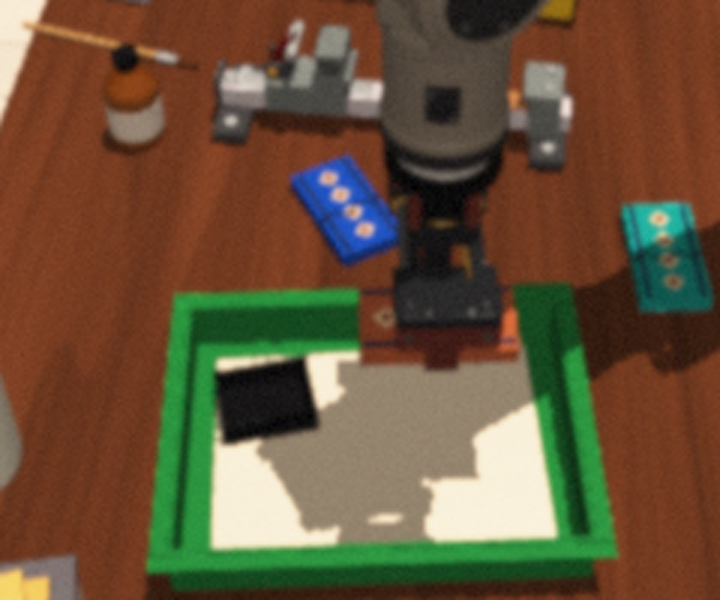

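View pics/sc10.png

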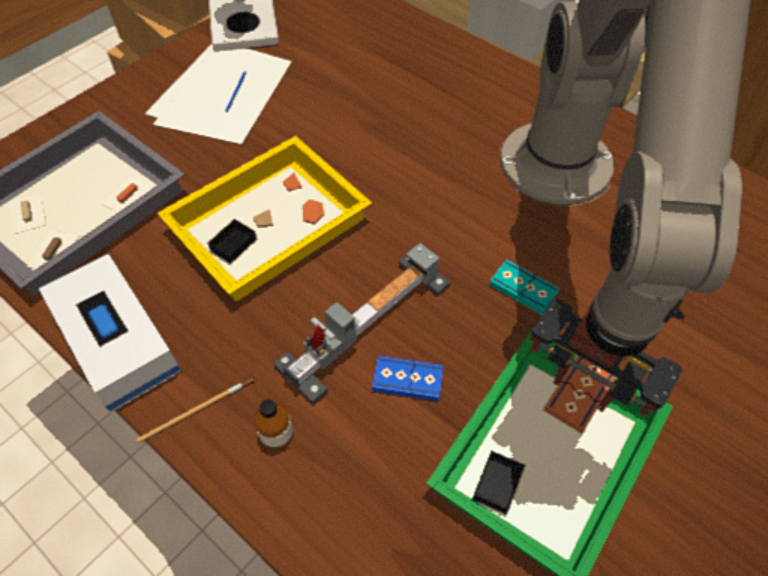

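{"op": "play_rows", "data": {
  "rows": [
    [[0,0.003,0.01],[0,0,0],50],
    [[0,0.003,0.02],[0,0,0],50],
    [[0,0,0.025],[0,0,0],50],
    [[0,0,0.025],[0,0,0],50],
    [[0,0,0.02],[0,0,0],50],
    [[0,0,0.015],[0,0,0],50],
    [[0,0,0.01],[0,0,0],50],
    [[0,0,0.005],[0,0,0],50],
    [[0,0,0],[0,0,0],50],
    [[0,0,0],[0,0,0],50]
  ]
}}

```text
time_s: 15.65
ee_pos: [510.9, 334.5, 14.9]
tcp_rot: [3.141, 0.0, -3.054]
wrist_force: [-0.2, -0.4, -1.6]
grip_width: 0.684
```

```bash
python3 - <<'E'
from plant import env, snapshot, order
from h import *
d=snapshot("side"); s=env.get_state(); print(s["ee_pos"],s["tcp_rot"],s["grip_width"]*88,s["wrist_force"],s["moment"])
crop(d,130,370,200,370,3,"pics/sd11.png")
E
```

```text
[511.21255051 334.74359741  15.44622109] [ 3.14073613e+00  1.30665486e-03 -3.05392665e+00] 59.77058909539974 [-0.00264255  0.27769981 -2.55619597] [ 0.0406484  -0.05051438  0.01423218]
```

View pics/sd11.png

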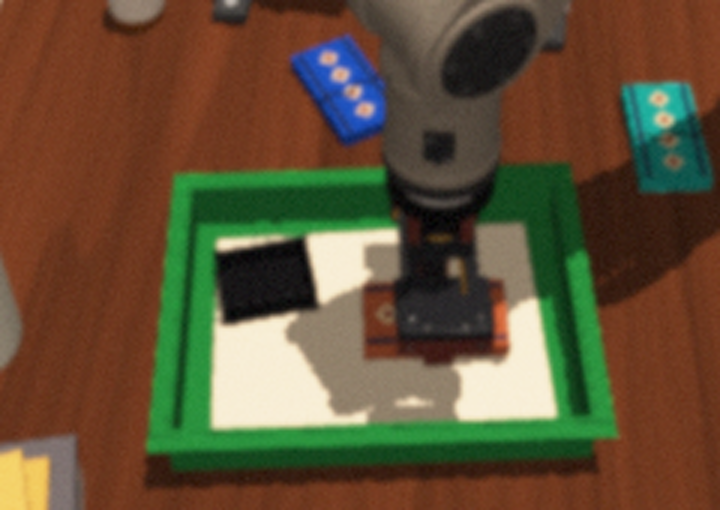

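{"op": "play_rows", "data": {
  "rows": [
    [[0,0,0.002],[0,0,0],50],
    [[0,0,0.002],[0,0,0],50],
    [[0,0,0.0015],[0,0,0],50],
    [[0,0,0.001],[0,0,0],50],
    [[0,0,0],[0,0,0],50]
  ]
}}

```text
time_s: 16.12
ee_pos: [510.4, 334.3, 8.0]
tcp_rot: [-3.142, -0.0, -3.054]
wrist_force: [0.5, -0.4, -1.7]
grip_width: 0.679
```

{"op": "play_rows", "data": {
  "rows": [
    [[0,0,0.001],[0,0,0],50],
    [[0,0,0.001],[0,0,0],50],
    [[0,0,0],[0,0,0],50]
  ]
}}

```text
time_s: 16.37
ee_pos: [510.6, 334.4, 6.5]
tcp_rot: [3.141, 0.0, -3.054]
wrist_force: [-1.3, -1.3, 3.1]
grip_width: 0.682
```

Contact with the floor shows in the force, which went from -2 to +3 N. I release slowly.

{"op": "play_rows", "data": {
  "rows": [
    [[0,0,0],[0,0,0],69],
    [[0,0,0],[0,0,0],72],
    [[0,0,0],[0,0,0],77],
    [[0,0,0],[0,0,0],85],
    [[0,0,0],[0,0,0],90],
    [[0,0,0],[0,0,0],90],
    [[0,0,-0.01],[0,0,0],90],
    [[0,0,-0.03],[0,0,0],90],
    [[0,0,-0.04],[0,0,0],90],
    [[0,0,-0.04],[0,0,0],90]
  ]
}}

```text
time_s: 17.2
ee_pos: [509.9, 333.8, 127.4]
tcp_rot: [-3.14, -0.002, -3.054]
wrist_force: [1.6, -0.3, -0.5]
grip_width: 0.9
```

{"op": "play_rows", "data": {
  "rows": [
    [[0,0,-0.04],[0,0,0],90],
    [[0.03,0,-0.02],[0,0,0],90],
    [[0.04,0,-0.01],[0,0,0],90],
    [[0.02,0,0],[0,0,0],90],
    [[0,0,0],[0,0,0],90],
    [[0,0,0],[0,0,0],90]
  ]
}}

```text
time_s: 17.7
ee_pos: [420.2, 326.7, 197.2]
tcp_rot: [3.14, 0.001, -3.052]
wrist_force: [-0.9, 0.0, -0.1]
grip_width: 0.9
```

```bash
python3 - <<'E'
from plant import env, snapshot, order
from h import *
s=env.get_state(); print(s["time_s"],s["ee_pos"],s["wrist_force"])
d=snapshot("side"); cv2.imwrite("pics/sd12.png",cv2.resize(d["img"],None,fx=1.5,fy=1.5))
e=snapshot("scene"); cv2.imwrite("pics/sc12.png",cv2.resize(e["img"],None,fx=1.5,fy=1.5))
w=snapshot("wrist"); cv2.imwrite("pics/w12.png",w["img"])
for n,f in (("side",d),("scene",e)):
    W=cloud(f); hsv=cv2.cvtColor(f["img"],cv2.COLOR_BGR2HSV)
    near=(abs(W[...,0]-530)<120)&(abs(W[...,1]-336)<90)
    t=near&(W[...,2]>15)&(W[...,2]<30)&((hsv[...,0]<20)|(hsv[...,0]>170))&(hsv[...,1]>80)
    q=W[t]; 
    if len(q)<10: continue
    A=np.c_[q[:,:2],np.ones(len(q))]; c=np.linalg.lstsq(A,q[:,2],rcond=None)[0]
    print(n,len(q),cv2.minAreaRect(q[:,:2].astype(np.float32)),np.median(q[:,2]),"tilt",c[:2])
    f0=np.load(n+"0.npz"); W0=cloud(f0)
    g=[]
    for Wx,ff in ((W0,f0),(W,f)):
        h=cv2.cvtColor(ff["img"],cv2.COLOR_BGR2HSV)
        m=(h[...,0]>50)&(h[...,0]<75)&(h[...,1]>150)&(Wx[...,2]>46)&(Wx[...,2]<56)&(abs(Wx[...,0]-556)<220)&(abs(Wx[...,1]-336)<180)
        g.append(cv2.minAreaRect(Wx[m][:,:2].astype(np.float32)))
        b=(h[...,2]<60)&(Wx[...,2]<40)&(Wx[...,2]>2)&(abs(Wx[...,0]-643)<45)&(abs(Wx[...,1]-304)<45); g.append(np.round(np.nanmean(Wx[b],0),1))
        o=(Wx[...,2]>85)&(Wx[...,2]<112)&(abs(Wx[...,0]-808)<40)&(abs(Wx[...,1]+5)<40); g.append(np.round(Wx[o].mean(0),1))
    for a in g: print("  ",a)
E
```

```text
17.7 [420.23280513 326.69755407 197.22073889] [-0.93267304  0.03458502 -0.13861606]
side 1096 ((553.9762573242188, 330.057373046875), (83.01387786865234, 202.1704864501953), 81.48790740966797) 18.67877596861848 tilt [ 0.00195121 -0.00409817]
   ((555.870849609375, 336.3314208984375), (322.0793151855469, 246.4814910888672), 4.8872294425964355)
   [647.4 301.9  12.2]
   [806.4  -2.5  98.9]
   ((555.7643432617188, 335.705322265625), (321.91192626953125, 246.30902099609375), 5.181380748748779)
   [647.2 302.1  12.1]
   [806.5  -2.   98.3]
scene 1005 ((538.0790405273438, 332.7097473144531), (77.11372375488281, 169.55247497558594), 82.95320892333984) 18.838996504759734 tilt [ 0.00205601 -0.0026503 ]
   ((558.1074829101562, 335.66815185546875), (324.3954772949219, 242.6034393310547), 5.146866798400879)
   [643.6 305.1  10.7]
   [810.6  -3.9 101.6]
   ((558.39208984375, 335.8306579589844), (324.12042236328125, 242.95831298828125), 5.222864151000977)
   [643.2 304.3  11.7]
   [810.6  -3.7 101.2]
```

View pics/sd12.png

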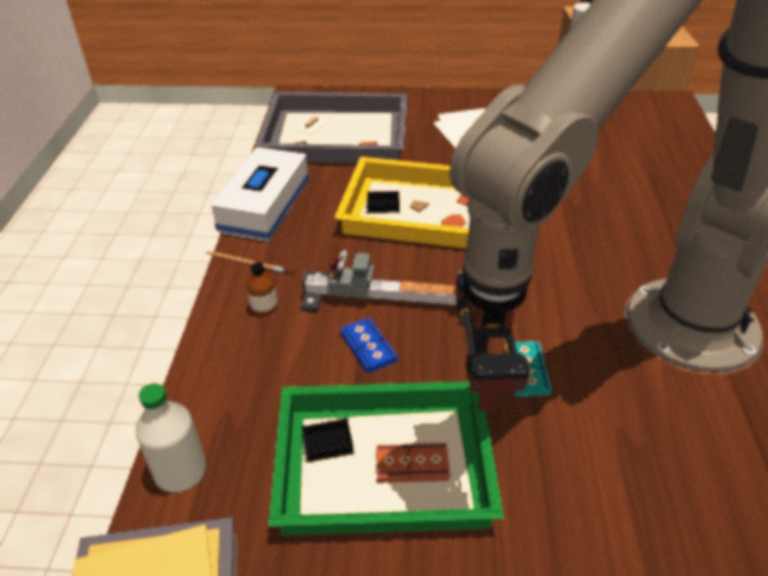

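View pics/sc12.png

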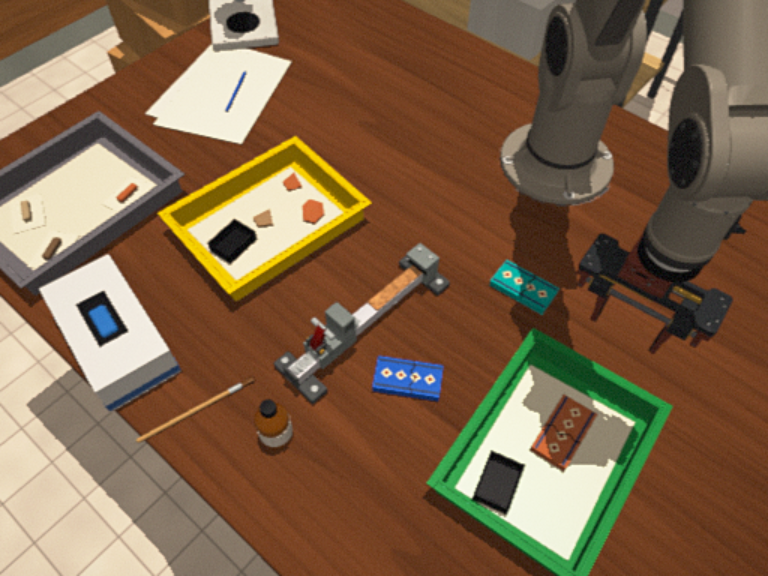

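The tile lies flat beside the box with its painted face up. The jaw is open, the pawl is flipped, and the trays, black box and glue bottle are unmoved to within 1 mm.

```bash
python3 - <<'E'
from plant import env, snapshot, order
from h import *
e=snapshot("scene"); W=cloud(e); m=(W[...,2]>94)&(W[...,2]<103)&(abs(W[...,0]-620)<30)&(abs(W[...,1]+37)<30)
print(np.percentile(W[m],[3,97],axis=0).mean(0)); print(order.finish_job())
E
```

```text
[621.77658566 -38.0928474   97.35805012]
the job is handed in; nothing more can be done
None
```

The tile is out of the clamp and lying flat, painted face up, on the green tray's floor beside the black box. I handed the job in at about 18 s.

**What I did:**
- Pinched the pawl pin and swung the pawl over its arc. It stayed leaning towards the jaw block after I let go.
- Slid the jaw back until I felt its stop, after about 60 mm of travel. The force there rose to about 11 N along the beam.
- Pinched the tile by its long sides and drew it 20 mm clear of the fixed lip. Along the beam the force stayed near 4 N at the checks.
- Lifted the tile, carried it over, and lowered it until light contact (about 5 N change) before releasing.

**Last checks:**
- **Tile:** it is level to within 0.3° by the depth fit. Its top read 18.7 mm against an expected 20 mm, which is the same roughly 1 mm low reading the cameras gave for the tile in the clamp. The outline fit picked up other pixels, so I judged position from the pictures and the gripper's release point.
- **Clamp:** the jaw block is still at the open position and the pawl is still flipped.
- **Other objects:** the green tray, its box and the glue bottle are within about 1 mm of where they started. The yellow tray looked unchanged, but I did not measure it.
- **Camera disagreement:** the wrist and fixed cameras differed by about 3 mm sideways at the clamp. I used the wrist view there, and the measured grip widths matched the given sizes.

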